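# Seat the graphite crucible in its stand

## Task

Get the casting corner of the jeweller's bench ready: take the dark graphite crucible with the narrow tapered foot and set it foot down into the tapered steel collar of the firebrick stand, upright and fully home, so that its shoulder rests on the collar. Lower it in rather than dropping it, let go, and leave the white crucible and the copper cup standing where they are.

Things in the scene. Friction and masses are not known exactly. Their poses are not given: they have to be found in the camera images.
- crucible_mid (a point): Dark grey graphite crucible, loose, upright, round about z, 0.25 kg, 78 mm high. Solid tapered foot 30 mm high (30 mm across below, 44 above), then a flat shoulder and a straight open band 58 mm across, 48 mm high. Point: on the axis, 39 mm above the underside, z up. Grip from above across the band, about 20 mm above this point, so the fingertips stay above the shoulder, clear of the stand.
- collar_mouth (a point): Cream firebrick block 120 x 120 x 42 mm, fixed, with a steel collar whose tapered bore opens upward: 49 mm across at the mouth, 35 mm across 30 mm down, nothing to touch below that. Flat rim 59 mm across, 46 mm above the bench. Point: centre of the mouth at rim height, z up. With the crucible home, shoulder on the rim, its point is 9 mm above this one, with about 2 mm of play.
- white_mid (a point): Bystander, leave alone: wide white ceramic crucible, a plain tapered cup 60 mm high, 54 mm across at the bottom and 66 mm at the rim, loose and upright on the bench; too wide for the collar. Point: on its axis, half-way up (30 mm).
- copper_mid (a point): Bystander, leave alone: straight-sided copper cup 70 mm high, 54 mm across, loose and upright on the bench; it does not fit the collar. Point: on its axis, half-way up (35 mm).
Not all that is in view belongs to the job. Leave any turquoise look-alike of the part that bears collar_mouth alone. Leave any blue look-alike of the part that bears crucible_mid alone.

How it is judged:
By the outcome, as a careful person would: the job done as asked, in the order asked, and still so for the second after the job is handed in, with the robot touching nothing.
It also fails if it takes over 38 s, if anything falls off the work surface, if the arm or the gripper's body presses on something with over 40 N, if the wrist force passes 120 N, or if a joint passes its speed limit or range.

## Robot

A 6-joint arm with a two-finger parallel gripper is mounted at the origin on the work surface. World frame = base frame: x ahead of the robot, y to its left, z up, the work surface at z = 0. Lengths are in m, angles in rad, forces in N, time in s.
With the tool pointing down it reaches from about 0.325 to 0.925 m from the base axis. Payload 3.1 kg.
Tool frame: the origin (TCP) lies on the centre line of the jaws, within the pads' length; the fingertips stand 14 mm ahead of it and the grasp point (between the pads) lies 5 mm behind it (finger_overhang is the distance from the TCP to the fingertips, in m); z points along the fingers, x is the direction in which the jaws open and shut, and the axes are right-handed (so a half turn about z gives the same grasp; the last joint's range is limited). The gripper opens to 85 mm and grips with 20 to 120 N. Pads are 22 mm wide; open, the fingers measure 114 mm over their backs; the gripper's body (76 mm by 85 mm) begins 54 mm behind the grasp point. The pads swing forward as they close: fully open they stand 13 mm farther back than shut.
Start: joints at [1.066, 0.217, 1.613, -0, 1.311, -0.112], TCP at [0.239, 0.577, 0.245] pointing down, gripper open.
Joint ranges: [-2.75, 2.75], [-0.78, 2.1], [0.31, 2.55], [-1.13, 4.27], [0.13, 2.63], [-2.58, 2.58]. Speed limits (rad/s): [2.79, 2.79, 3.14, 3.14, 3.14, 3.14].

## Interface

Orientations are given as a rotation vector (axis times angle).
In Python, from plant import observe, camera, hand_in, find_in, mark_of, finger_overhang gives the robot as it stands. The module is installed in compiled form; this text tells all that it offers.
- The arm moves only by the shell command python3 -m pendant 'ROWS' [FORCE]. ROWS is JSON, a list of rows, each an object of numbers: "x", "y", "z": the shift along the tool's x, y, z in mm; "twist": the turn about the tool's z in rad; "hand": the gripper command: -1 is shut, 1 is fully open, values between are in proportion. A call has 1 to 20 rows; each row is the pose to reach, as a shift and turn from the pose commanded when the call began, along the tool's axes at that moment; what a row does not reach only later rows make up. A row lasts 1/10 s, in which the tool goes at most 50 mm and 8.59 degrees, less where a joint would pass 70% of its speed; a pose out of reach is approached as far as the arm can. A call with a gripper value outside its range is refused whole. The fingers move at their own pace and stop on an object; FORCE is the grip in N (left out, the last holds). Time passes only in rows, so rows that repeat a pose let the fingers close. It gives the time, the measured TCP pose, the force and the opening at its end, in the units of the state.
- observe(): the state, without advancing time (a new reading comes with each control period).
- camera(name): name is "scene" or "top" or "wrist"; returns a dict with "frame" (400x640x3 uint8, red, green, blue), "fx", "fy", "cx", "cy" (pixels), "view" (4x4, takes a point from world to camera coordinates). Camera axes: x right, y down, z forward; pixel columns grow to the right and rows downward; lengths in m; the calibration is good to about 2 mm. A picture is of the moment at which its call begins. There is no depth.
- hand_in(): hands the job in, once; it reports no verdict.
Trained networks look in a picture, given as the dict that the camera call returned (one of the last four; its "shot" number tells which), for a name from the list of things; names that differ only in an ending like _2 or _b are one class to them, and where a whole thing is asked for, a point or a joint stands for the part that bears it (a point fixed in the world has none). Each returns a list of dicts, best first, with "score" (0 to 1); they miss things now and then, are a little off and sometimes report something else, mostly with a low value. They report only what shows in the picture. A call takes as long as a camera call. They do not tell look-alikes from the thing itself.
- find_in(query, picture): "centre" ([x, y, z] in m, in the coordinates of the camera as it stood for that picture, good to about 4 mm: the middle of the surface that is visible of it).
- mark_of(query, picture): "centre" ([x, y, z] in m, in the coordinates of the camera as it stood for that picture, good to about 4 mm: a listed point, or the origin of a listed thing).
The state is a dict: "time_s": time; "joint_positions": joint angles; "dq": joint speeds; "joint_efforts": joint torques, N m; "eef_pos": TCP position; "tool_rot": TCP orientation; "wrist_force": force on the tool from outside, world axes, zero at the start; "ft_torque": the same for the moment, N m; "gripper_width": finger opening in m.
Only numpy, scipy, OpenCV 4.12 (cv2) and the standard library are available. Lean on these libraries where they do the work, as an engineer would, in place of code of your own. Each camera call takes 0.05 s, during which the arm holds its last target.

## Working session

There is one attempt and no reset: what is moved stays moved. The work goes in short steps, Python scripts to look and compute and a shell command to move; the robot and the scene stay as the last step left them, time stands still between calls to the robot, and variables do not carry over. Pictures are saved under pics/ and viewed, and the job is handed in when it is done.

```bash
mkdir -p pics
cat > h.py <<'E'
import numpy as np, cv2
from plant import *
from scipy.spatial.transform import Rotation as R
def w(p,c):
    v=np.array(c['view']); return (np.linalg.inv(v)@np.append(p,1))[:3]
def px(P,c):
    q=np.array(c['view'])@np.append(P,1); return (c['fx']*q[0]/q[2]+c['cx'],c['fy']*q[1]/q[2]+c['cy'])
def ray(u,v_,z,c):
    i=np.linalg.inv(np.array(c['view'])); d=i[:3,:3]@np.array([(u-c['cx'])/c['fx'],(v_-c['cy'])/c['fy'],1]); o=i[:3,3]
    return o+d*(z-o[2])/d[2]
def save(c,n): cv2.imwrite('pics/'+n,cv2.cvtColor(c['frame'],cv2.COLOR_RGB2BGR))
def tool(P,s):
    return R.from_rotvec(s['tool_rot']).inv().apply(np.array(P)-s['eef_pos'])*1000
E
python3 - <<'E'
from h import *
for n in ['top','scene']:
    c=camera(n); save(c,n+'1.png')
    for q in ['crucible_mid','collar_mouth','white_mid','copper_mid']:
        for r in mark_of(q,c)[:4]: P=w(r['centre'],c); print(n,q,round(r['score'],2),P.round(4),np.round(px(P,c)))
s=observe(); print(s['time_s'],s['eef_pos'],s['tool_rot'],s['gripper_width'],finger_overhang)
print(R.from_rotvec(s['tool_rot']).as_matrix().round(3))
E
```

```text
top crucible_mid 0.88 [ 0.5823 -0.0121  0.0368] [264. 183.]
top crucible_mid 0.64 [ 0.6235 -0.1139  0.0361] [303. 169.]
top collar_mouth 0.97 [ 0.539  -0.4942  0.0433] [447. 199.]
top collar_mouth 0.56 [ 0.464  -0.2757  0.0454] [365. 227.]
top white_mid 0.93 [0.435  0.0108 0.0329] [254. 239.]
top white_mid 0.64 [ 0.6247 -0.1145  0.0356] [303. 168.]
top copper_mid 0.88 [0.583  0.1649 0.0344] [197. 183.]
scene crucible_mid 0.8 [ 0.5789 -0.0136  0.0411] [371. 201.]
scene crucible_mid 0.71 [ 0.6237 -0.1205  0.0404] [328. 217.]
scene collar_mouth 0.94 [ 0.4675 -0.275   0.049 ] [263. 172.]
scene collar_mouth 0.61 [ 0.5347 -0.4898  0.046 ] [175. 195.]
scene white_mid 0.8 [0.4347 0.0094 0.0304] [371. 164.]
scene copper_mid 0.55 [0.5833 0.1632 0.0345] [443. 200.]
0.5 [0.23921007 0.57739028 0.24525652] [ 2.61217900e+00  1.74522116e+00 -1.22480388e-04] 0.08533511364399592 0.014
[[ 0.383  0.924 -0.   ]
 [ 0.924 -0.383 -0.   ]
 [-0.     0.    -1.   ]]
```

View pics/top1.png

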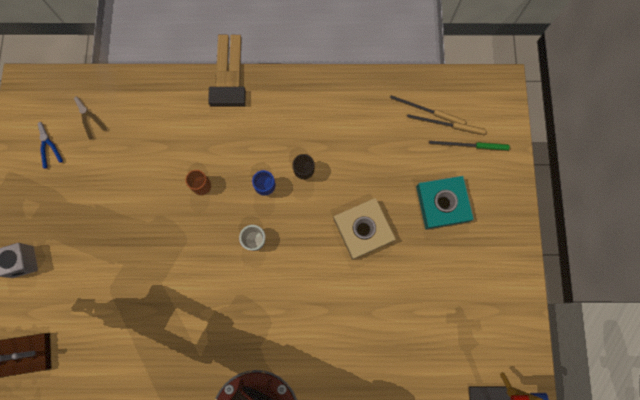

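View pics/scene1.png

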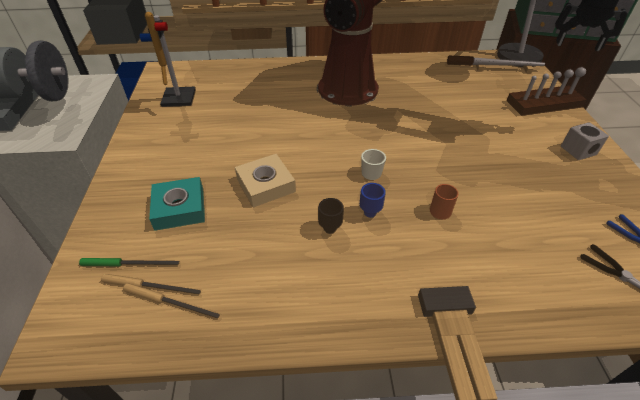

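Run:
```python
from h import *
s=observe(); print(tool([0.622,-0.117,0.245],s))
c=camera('wrist'); i=np.linalg.inv(c['view']); print(i.round(3), c['fx'],c['cx'],c['cy'])
```

```text
[-4.94986221e+02  6.19430876e+02  3.03066438e-01]
[[ 0.382  0.882  0.275  0.169]
 [ 0.924 -0.365 -0.113  0.606]
 [ 0.     0.297 -0.955  0.375]
 [ 0.     0.     0.     1.   ]] 278.6910486220431 317.27303934072006 196.3867381557494
```

```bash
python3 -m pendant '[{"x":-12,"y":15,"z":0,"twist":0.02,"hand":1},{"x":-495,"y":619,"z":0,"twist":0.785,"hand":1},{"x":-495,"y":619,"z":0,"twist":0.785,"hand":1},{"x":-495,"y":619,"z":0,"twist":0.785,"hand":1},{"x":-495,"y":619,"z":0,"twist":0.785,"hand":1},{"x":-495,"y":619,"z":0,"twist":0.785,"hand":1},{"x":-495,"y":619,"z":0,"twist":0.785,"hand":1},{"x":-495,"y":619,"z":0,"twist":0.785,"hand":1},{"x":-495,"y":619,"z":0,"twist":0.785,"hand":1},{"x":-495,"y":619,"z":0,"twist":0.785,"hand":1},{"x":-495,"y":619,"z":0,"twist":0.785,"hand":1},{"x":-495,"y":619,"z":0,"twist":0.785,"hand":1},{"x":-495,"y":619,"z":0,"twist":0.785,"hand":1},{"x":-495,"y":619,"z":0,"twist":0.785,"hand":1},{"x":-495,"y":619,"z":0,"twist":0.785,"hand":1},{"x":-495,"y":619,"z":0,"twist":0.785,"hand":1},{"x":-495,"y":619,"z":0,"twist":0.785,"hand":1},{"x":-495,"y":619,"z":0,"twist":0.785,"hand":1},{"x":-495,"y":619,"z":0,"twist":0.785,"hand":1},{"x":-495,"y":619,"z":0,"twist":0.785,"hand":1}]' 40
python3 - <<'E'
from h import *
c=camera('wrist'); save(c,'wrist2.png')
for q in ['crucible_mid','collar_mouth']:
    for r in mark_of(q,c)[:4]: P=w(r['centre'],c); print(q,round(r['score'],2),P.round(4),np.round(px(P,c)))
s=observe(); print(s['time_s'],s['eef_pos'],R.from_rotvec(s['tool_rot']).as_matrix().round(3))
E
```

```text
time_s: 2.55
eef_pos: [0.6207, -0.1159, 0.2452]
tool_rot: [-3.08, -0.614, 0.001]
wrist_force: [-0.1, 0.2, 0.4]
gripper_width: 0.0855
crucible_mid 0.73 [ 0.6247 -0.1192  0.0406] [319. 178.]
crucible_mid 0.61 [ 0.5825 -0.0159  0.0414] [320.  81.]
collar_mouth 0.76 [ 0.5379 -0.4852  0.046 ] [175. 372.]
collar_mouth 0.74 [ 0.4623 -0.2753  0.0508] [156. 242.]
2.7 [ 0.62109164 -0.11552528  0.24549025] [[ 0.923  0.384 -0.   ]
 [ 0.384 -0.923  0.   ]
 [-0.    -0.    -1.   ]]
```

View pics/wrist2.png

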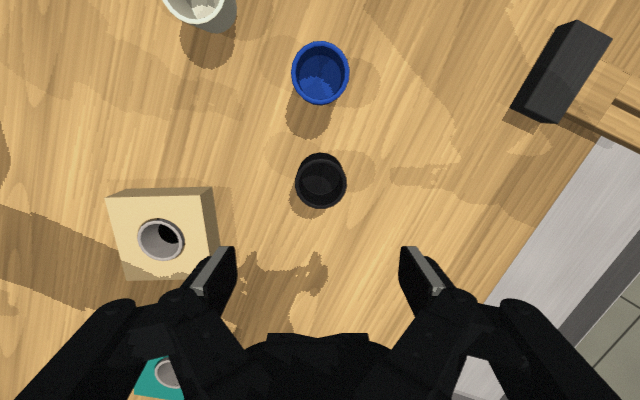

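Run:
```python
from h import *
c=camera('wrist'); f=c['frame']
im=cv2.resize(f[140:220,280:360],None,fx=5,fy=5,interpolation=cv2.INTER_CUBIC)
im=cv2.convertScaleAbs(im,alpha=1.8,beta=20)
im2=cv2.resize(f[200:280,120:200],None,fx=5,fy=5,interpolation=cv2.INTER_CUBIC)
o=np.hstack([im,im2]).copy()
def circ(P,r,u0,v0,dx):
    pts=np.array([px(P+r*np.array([np.cos(a),np.sin(a),0]),c) for a in np.linspace(0,6.28,60)])
    cv2.polylines(o,[((pts-[u0,v0])*5+[dx+2,2]).astype(int)],True,(255,0,0),1)
def both(A,B):
    circ(np.array([*A,0.078]),.029,280,140,0); circ(np.array([*B,.046]),.0295,120,200,400)
both((.6241,-.1180),(.4645,-.2753))
cv2.imwrite('pics/crop2.png',o[:,:,::-1])
```

```text
(no output)
```

View pics/crop2.png

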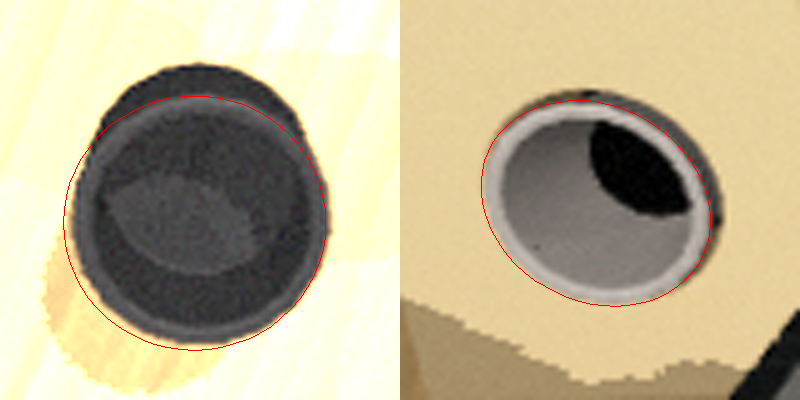

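Run:
```python
from h import *
s=observe(); print(s['time_s'],s['eef_pos'],tool([0.6244,-0.117,0.053],s))
```

```text
2.75 [ 0.62122356 -0.11558679  0.24555022] [  2.379336     2.52747367 192.55031855]
```

```bash
python3 -m pendant '[{"x":2.4,"y":2.5,"z":40,"hand":1},{"x":2.4,"y":2.5,"z":80,"hand":1},{"x":2.4,"y":2.5,"z":110,"hand":1},{"x":2.4,"y":2.5,"z":135,"hand":1},{"x":2.4,"y":2.5,"z":155,"hand":1},{"x":2.4,"y":2.5,"z":172,"hand":1},{"x":2.4,"y":2.5,"z":184,"hand":1},{"x":2.4,"y":2.5,"z":192.5,"hand":1},{"x":2.4,"y":2.5,"z":192.5,"hand":1},{"x":2.4,"y":2.5,"z":192.5,"hand":1}]' 40
python3 - <<'E'
from h import *
c=camera('wrist'); save(c,'wrist3.png')
E
```

```text
$[0]: bad value
```

View pics/wrist3.png

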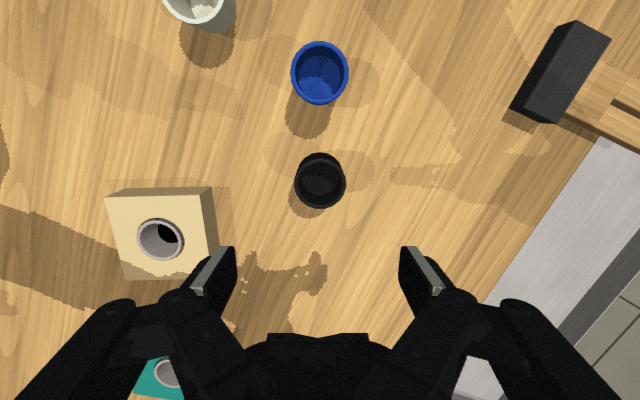

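Refused, probably for the missing "twist"; nothing moved. I'll retype it with twist.

```bash
python3 -m pendant '[{"x":2.4,"y":2.5,"z":40,"twist":0,"hand":1},{"x":2.4,"y":2.5,"z":80,"twist":0,"hand":1},{"x":2.4,"y":2.5,"z":110,"twist":0,"hand":1},{"x":2.4,"y":2.5,"z":135,"twist":0,"hand":1},{"x":2.4,"y":2.5,"z":155,"twist":0,"hand":1},{"x":2.4,"y":2.5,"z":172,"twist":0,"hand":1},{"x":2.4,"y":2.5,"z":184,"twist":0,"hand":1},{"x":2.4,"y":2.5,"z":192.5,"twist":0,"hand":1},{"x":2.4,"y":2.5,"z":192.5,"twist":0,"hand":1},{"x":2.4,"y":2.5,"z":192.5,"twist":0,"hand":1}]' 40
python3 - <<'E'
from h import *
c=camera('wrist'); save(c,'wrist4.png')
print(observe()['eef_pos'])
E
```

```text
time_s: 3.8
eef_pos: [0.6255, -0.1184, 0.0536]
tool_rot: [3.08, 0.613, 0.002]
wrist_force: [-0.5, -0.7, -0.0]
gripper_width: 0.0856
[ 0.62574148 -0.11850432  0.0539851 ]
```

View pics/wrist4.png

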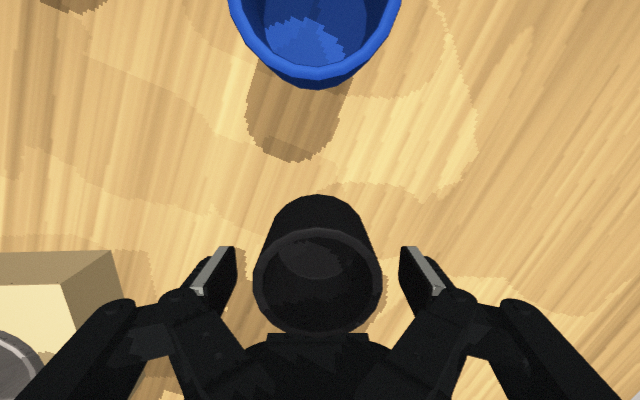

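Run:
```python
from h import *
c=camera('wrist'); s=observe()
print(px(np.array([*s['eef_pos'][:2],.078]),c), px(np.array([0.6244,-.117,.078]),c), ray(318,281,.078,c))
```

```text
(np.float64(316.67226104660114), np.float64(288.57652281883816)) (np.float64(315.0111609987223), np.float64(284.7570227001824)) [ 0.62488332 -0.1147179   0.078     ]
```

```bash
python3 -m pendant '[{"x":0,"y":-3,"z":0,"twist":0,"hand":1},{"x":0,"y":-3,"z":0,"twist":0,"hand":0.3},{"x":0,"y":-3,"z":0,"twist":0,"hand":-1},{"x":0,"y":-3,"z":0,"twist":0,"hand":-1},{"x":0,"y":-3,"z":0,"twist":0,"hand":-1},{"x":0,"y":-3,"z":0,"twist":0,"hand":-1},{"x":0,"y":-3,"z":0,"twist":0,"hand":-1},{"x":0,"y":-3,"z":0,"twist":0,"hand":-1},{"x":0,"y":-3,"z":0,"twist":0,"hand":-1},{"x":0,"y":-3,"z":0,"twist":0,"hand":-1}]' 40
python3 -m pendant '[{"x":0,"y":0,"z":-10,"twist":0,"hand":-1},{"x":0,"y":0,"z":-25,"twist":0,"hand":-1},{"x":0,"y":0,"z":-50,"twist":0,"hand":-1},{"x":0,"y":0,"z":-80,"twist":0,"hand":-1},{"x":0,"y":0,"z":-90,"twist":0,"hand":-1},{"x":0,"y":0,"z":-90,"twist":0,"hand":-1},{"x":0,"y":0,"z":-90,"twist":0,"hand":-1}]' 40
python3 - <<'E'
from h import *
c=camera('wrist'); save(c,'wrist5.png')
s=observe(); print(s['time_s'],s['eef_pos'],s['gripper_width'],s['wrist_force'],tool([.4648,-.2753,s['eef_pos'][2]],s))
E
```

```text
time_s: 4.9
eef_pos: [0.6241, -0.1155, 0.0534]
tool_rot: [3.081, 0.613, 0.001]
wrist_force: [0.5, 1.0, 5.2]
gripper_width: 0.0563
time_s: 5.6
eef_pos: [0.6227, -0.1152, 0.1418]
tool_rot: [-3.08, -0.613, 0.003]
wrist_force: [0.2, 0.1, -4.0]
gripper_width: 0.0559
5.65 [ 0.62216081 -0.11502276  0.14083934] 0.05586831278303783 [ 0.21087886 -0.30329605 -4.5229873 ] [-206.74214868   87.79952578    0.3801862 ]
```

View pics/wrist5.png

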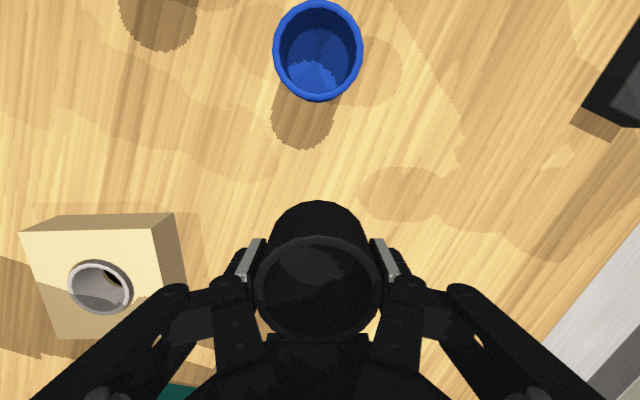

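```bash
python3 -m pendant '[{"x":-15,"y":12,"z":0,"twist":0,"hand":-1},{"x":-45,"y":37,"z":0,"twist":0,"hand":-1},{"x":-80,"y":65,"z":0,"twist":0,"hand":-1},{"x":-115,"y":93,"z":0,"twist":0,"hand":-1},{"x":-150,"y":122,"z":0,"twist":0,"hand":-1},{"x":-180,"y":146,"z":0,"twist":0,"hand":-1},{"x":-200,"y":162,"z":0,"twist":0,"hand":-1},{"x":-207,"y":168,"z":0,"twist":0,"hand":-1},{"x":-207,"y":168,"z":0,"twist":0,"hand":-1},{"x":-207,"y":168,"z":0,"twist":0,"hand":-1},{"x":-207,"y":168,"z":0,"twist":0,"hand":-1}]' 40
python3 - <<'E'
from h import *
c=camera('wrist'); save(c,'wrist6.png')
s=observe(); print(s['time_s'],s['eef_pos'],s['gripper_width'],s['wrist_force'])
for r in mark_of('collar_mouth',c): print(r['score'],w(r['centre'],c),px(w(r['centre'],c),c))
for r in mark_of('crucible_mid',c): print(r['score'],w(r['centre'],c),px(w(r['centre'],c),c))
E
```

```text
time_s: 6.75
eef_pos: [0.4972, -0.3483, 0.1422]
tool_rot: [-3.079, -0.616, 0.001]
wrist_force: [0.3, 0.1, -3.0]
gripper_width: 0.0559
6.8 [ 0.49732917 -0.34841968  0.14241797] 0.05654156235855031 [-0.52759142 -0.19786329 -3.0301773 ]
0.87 [ 0.46076159 -0.27487992  0.04885026] (np.float64(309.6412731367169), np.float64(101.64757148536646))
0.73 [ 0.49985838 -0.34977252  0.1337297 ] (np.float64(319.9596497066137), np.float64(256.3877029940428))
```

View pics/wrist6.png

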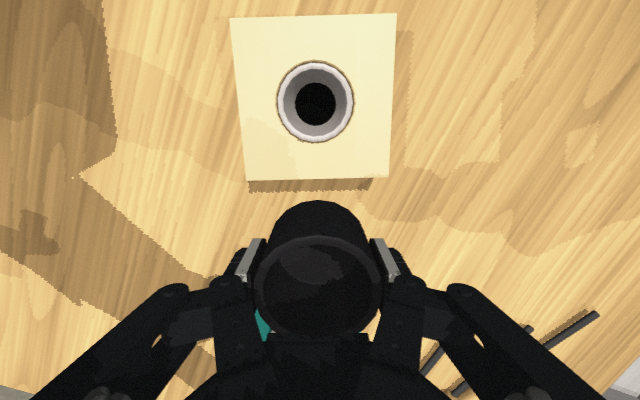

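```bash
cat > ov.py <<'E'
from h import *
import sys
def overlay(A,B,name):
    c=camera('wrist'); s=observe(); o=cv2.resize(cv2.convertScaleAbs(c['frame'][40:360,220:420],alpha=1.3,beta=10),None,fx=3,fy=3,interpolation=cv2.INTER_CUBIC)[:, :]
    o=cv2.cvtColor(o,cv2.COLOR_RGB2BGR)
    Rm=R.from_rotvec(s['tool_rot'])
    def circ(P,r,col):
        pts=np.array([px(P+r*np.array([np.cos(a),np.sin(a),0]),c) for a in np.linspace(0,6.28,80)])
        cv2.polylines(o,[((pts-[220,40])*3+1).round().astype(int)],True,col,1)
    C=s['eef_pos']+Rm.apply(np.array(A)/1000)
    circ(C,.029,(0,0,255)); circ(C+[0,0,-.048],.029,(255,0,255)); circ(np.array([*B,.046]),.0295,(0,0,255)); circ(np.array([*B,.046]),.0245,(0,160,0))
    cv2.imwrite('pics/'+name,np.hstack([o[:480],o[480:]]) if False else cv2.resize(o[40:920],None,fx=.68,fy=.68,interpolation=cv2.INTER_AREA))
    return c,s,C
E
python3 - <<'E'
from ov import *
c,s,C=overlay([0,0,-24.6],(.4648,-.2753),'ov1.png'); print(C)
E
```

```text
[ 0.49730353 -0.34895178  0.16740871]
```

View pics/ov1.png

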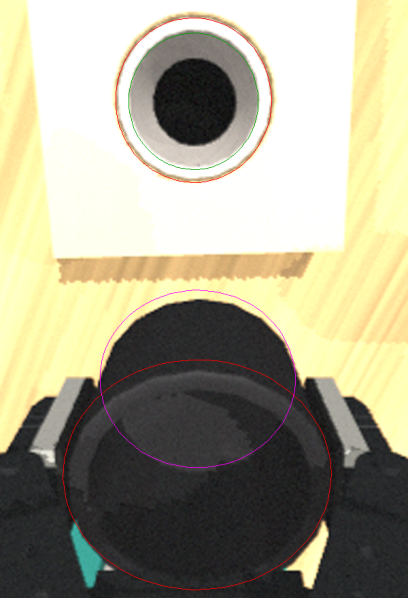

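Run:
```python
from ov import *
c,s,C=overlay([0.4,2.2,-23.5],(.4646,-.2754),'ov2.png'); print(C,s['eef_pos'],s['time_s'])
print(R.from_rotvec(s['tool_rot']).inv().apply([.4646-C[0],-.2754-C[1],0])*1000)
```

```text
[ 0.49845677 -0.35107226  0.16640066] [ 0.4972464  -0.3491957   0.14290037] 7.0
[-2.19196295e+00 -8.28719894e+01 -9.02618821e-03]
```

View pics/ov2.png

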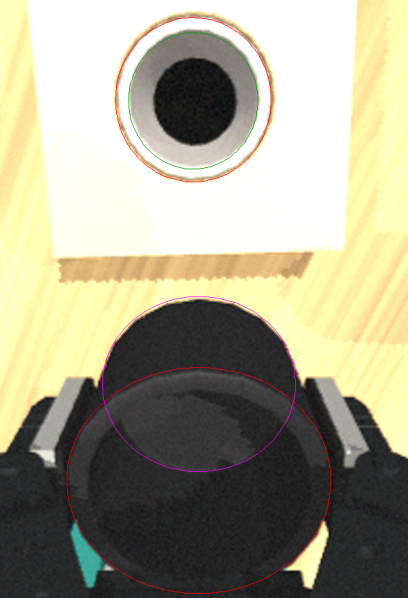

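```bash
python3 -m pendant '[{"x":0,"y":-10,"z":0,"twist":0,"hand":-1},{"x":-1,"y":-30,"z":0,"twist":0,"hand":-1},{"x":-2,"y":-55,"z":0,"twist":0,"hand":-1},{"x":-2,"y":-75,"z":0,"twist":0,"hand":-1},{"x":-2,"y":-83,"z":0,"twist":0,"hand":-1},{"x":-2,"y":-83,"z":8,"twist":0,"hand":-1},{"x":-2,"y":-83,"z":20,"twist":0,"hand":-1},{"x":-2,"y":-83,"z":32,"twist":0,"hand":-1},{"x":-2,"y":-83,"z":32,"twist":0,"hand":-1},{"x":-2,"y":-83,"z":32,"twist":0,"hand":-1},{"x":-2,"y":-83,"z":32,"twist":0,"hand":-1}]' 40
python3 - <<'E'
from ov import *
c,s,C=overlay([0.4,2.2,-23.5],(.4648,-.2754),'ov3.png'); print(C,s['eef_pos'],s['time_s'],s['wrist_force'])
print(R.from_rotvec(s['tool_rot']).inv().apply([.4648-C[0],-.2754-C[1],0])*1000)
save(c,'wrist7.png')
c=camera('scene'); cv2.imwrite('pics/sc7.png',cv2.resize(c['frame'][100:230,180:340,::-1],None,fx=4,fy=4))
E
```

```text
time_s: 8.1
eef_pos: [0.4634, -0.2745, 0.1108]
tool_rot: [3.081, 0.613, 0.0]
wrist_force: [0.1, -1.2, -2.2]
gripper_width: 0.0562
[ 0.46474462 -0.27642444  0.13464449] [ 0.4635488  -0.27455834  0.11114263] 8.15 [ 0.14544199 -0.57490836 -2.8853614 ]
[ 4.43228504e-01 -9.25254769e-01 -5.43886822e-04]
```

View pics/wrist7.png

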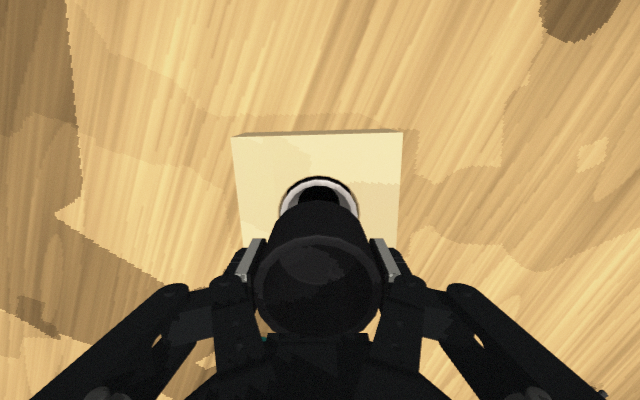

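View pics/sc7.png

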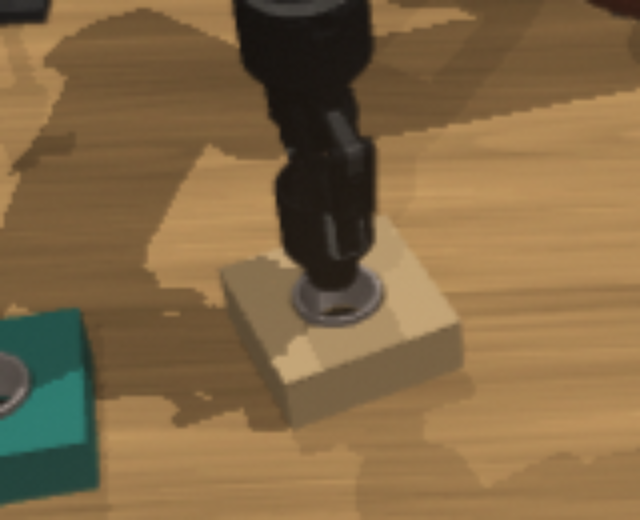

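```bash
python3 -m pendant '[{"x":0.4,"y":-0.8,"z":4,"twist":0,"hand":-1},{"x":0.4,"y":-0.8,"z":8,"twist":0,"hand":-1},{"x":0.4,"y":-0.8,"z":13,"twist":0,"hand":-1},{"x":0.4,"y":-0.8,"z":18,"twist":0,"hand":-1},{"x":0.4,"y":-0.8,"z":23,"twist":0,"hand":-1},{"x":0.4,"y":-0.8,"z":27,"twist":0,"hand":-1},{"x":0.4,"y":-0.8,"z":30,"twist":0,"hand":-1},{"x":0.4,"y":-0.8,"z":30,"twist":0,"hand":-1},{"x":0.4,"y":-0.8,"z":30,"twist":0,"hand":-1}]' 40
python3 - <<'E'
from ov import *
c,s,C=overlay([0.4,2.2,-23.5],(.4648,-.2754),'ov4.png'); print(C,s['eef_pos'],s['time_s'],s['wrist_force'],s['ft_torque'])
print(R.from_rotvec(s['tool_rot']).inv().apply([.4648-C[0],-.2754-C[1],0])*1000)
E
```

```text
time_s: 9.1
eef_pos: [0.4632, -0.2731, 0.0808]
tool_rot: [3.081, 0.613, 0.0]
wrist_force: [0.2, -0.6, -2.8]
gripper_width: 0.0562
[ 0.46457201 -0.27510285  0.10449983] [ 0.46336748 -0.27322994  0.08099895] 9.15 [ 0.62396727  0.30802553 -2.88739324] [ 0.018377   -0.02070301 -0.00717232]
[9.67965224e-02 3.61815418e-01 1.51040760e-04]
```

View pics/ov4.png

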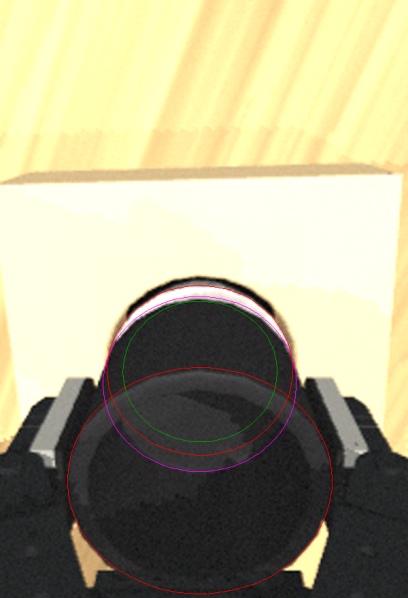

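```bash
python3 -m pendant '[{"x":0,"y":0,"z":2,"twist":0,"hand":-1},{"x":0,"y":0,"z":4,"twist":0,"hand":-1},{"x":0,"y":0,"z":6,"twist":0,"hand":-1},{"x":0,"y":0,"z":8,"twist":0,"hand":-1},{"x":0,"y":0,"z":9,"twist":0,"hand":-1},{"x":0,"y":0,"z":9,"twist":0,"hand":-1},{"x":0,"y":0,"z":9,"twist":0,"hand":-1}]' 40
python3 -m pendant '[{"x":0,"y":0,"z":0.5,"twist":0,"hand":-1},{"x":0,"y":0,"z":1,"twist":0,"hand":-1},{"x":0,"y":0,"z":1,"twist":0,"hand":-1},{"x":0,"y":0,"z":1,"twist":0,"hand":-1}]' 40
python3 - <<'E'
from plant import *
s=observe(); print(s['eef_pos'],s['wrist_force'],s['ft_torque'])
E
```

```text
time_s: 9.85
eef_pos: [0.4632, -0.2731, 0.0718]
tool_rot: [3.081, 0.613, -0.0]
wrist_force: [-0.1, -1.0, -2.9]
gripper_width: 0.0558
time_s: 10.25
eef_pos: [0.4632, -0.2731, 0.0708]
tool_rot: [3.081, 0.613, 0.0]
wrist_force: [0.0, -0.3, -2.3]
gripper_width: 0.0563
[ 0.46318634 -0.27313358  0.07082496] [ 0.02306418 -0.28619343 -2.32678471] [ 0.0163583   0.01399814 -0.01800387]
```

```bash
python3 -m pendant '[{"x":0,"y":0,"z":0.5,"twist":0,"hand":-1},{"x":0,"y":0,"z":1,"twist":0,"hand":-1},{"x":0,"y":0,"z":1,"twist":0,"hand":-1},{"x":0,"y":0,"z":1,"twist":0,"hand":-1}]' 40
python3 - <<'E'
from ov import *
c,s,C=overlay([0.4,2.2,-23.5],(.4648,-.2754),'ov5.png'); print(s['eef_pos'],s['wrist_force'],s['ft_torque'])
E
```

```text
time_s: 10.65
eef_pos: [0.4631, -0.2731, 0.0698]
tool_rot: [-3.081, -0.613, 0.0]
wrist_force: [0.1, -0.0, -2.4]
gripper_width: 0.0561
[ 0.46315927 -0.27311671  0.06979631] [-0.26590829  0.62404179 -3.21200981] [-0.02014859  0.07729106  0.03361644]
```

View pics/ov5.png

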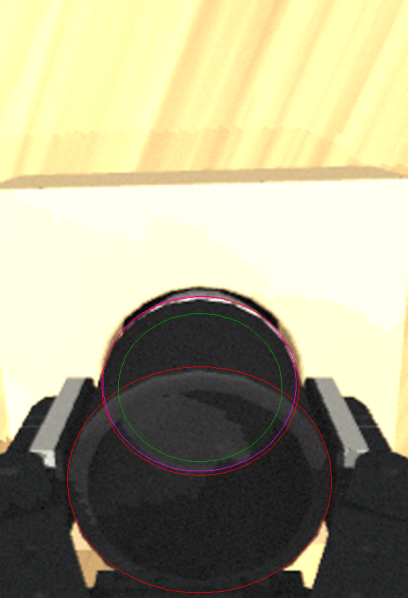

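```bash
python3 -m pendant '[{"x":0,"y":0,"z":0.5,"twist":0,"hand":-1},{"x":0,"y":0,"z":1,"twist":0,"hand":-1},{"x":0,"y":0,"z":1,"twist":0,"hand":-1},{"x":0,"y":0,"z":1,"twist":0,"hand":-1}]' 40
python3 -m pendant '[{"x":0,"y":0,"z":0.5,"twist":0,"hand":-1},{"x":0,"y":0,"z":0.5,"twist":0,"hand":-1},{"x":0,"y":0,"z":0.5,"twist":0,"hand":-1}]' 40
```

```text
time_s: 11.1
eef_pos: [0.4633, -0.2732, 0.0694]
tool_rot: [3.081, 0.613, -0.0]
wrist_force: [-1.0, 2.0, 3.8]
gripper_width: 0.0561
time_s: 11.4
eef_pos: [0.4633, -0.2732, 0.0693]
tool_rot: [-3.081, -0.613, 0.0]
wrist_force: [-1.9, 2.4, 6.4]
gripper_width: 0.0562
```

```bash
python3 -m pendant '[{"x":0,"y":0,"z":0,"twist":0,"hand":0.35},{"x":0,"y":0,"z":0,"twist":0,"hand":0.4},{"x":0,"y":0,"z":0,"twist":0,"hand":0.5},{"x":0,"y":0,"z":0,"twist":0,"hand":0.7},{"x":0,"y":0,"z":0,"twist":0,"hand":0.9},{"x":0,"y":0,"z":0,"twist":0,"hand":0.9},{"x":0,"y":0,"z":0,"twist":0,"hand":0.9}]' 40
python3 - <<'E'
from ov import *
c,s,C=overlay([0.4,2.2,-23.5],(.4648,-.2754),'ov6.png'); print(s['eef_pos'],s['wrist_force'],s['gripper_width'])
E
```

```text
time_s: 12.1
eef_pos: [0.4632, -0.2731, 0.0682]
tool_rot: [-3.081, -0.613, 0.0]
wrist_force: [0.8, -0.1, -0.5]
gripper_width: 0.0813
[ 0.46316382 -0.27313784  0.06826977] [0.6003508  0.63872958 0.1313737 ] 0.08105148210740211
```

View pics/ov6.png

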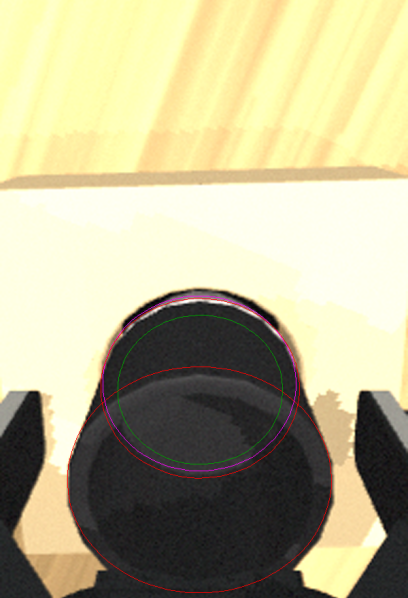

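```bash
python3 -m pendant '[{"x":0,"y":0,"z":-5,"twist":0,"hand":0.95},{"x":0,"y":0,"z":-15,"twist":0,"hand":0.95},{"x":0,"y":0,"z":-30,"twist":0,"hand":0.95},{"x":0,"y":0,"z":-60,"twist":0,"hand":0.95},{"x":0,"y":0,"z":-100,"twist":0,"hand":0.95},{"x":0,"y":30,"z":-130,"twist":0,"hand":0.95},{"x":0,"y":60,"z":-140,"twist":0,"hand":0.95},{"x":0,"y":70,"z":-140,"twist":0,"hand":0.95},{"x":0,"y":70,"z":-140,"twist":0,"hand":0.95},{"x":0,"y":70,"z":-140,"twist":0,"hand":0.95}]' 40
python3 - <<'E'
from ov import *
c=camera('wrist'); s=observe(); 
o=cv2.resize(c['frame'][20:220,200:440],None,fx=3,fy=3,interpolation=cv2.INTER_CUBIC)[:,:,::-1].copy()
B=np.array([.4648,-.2753])
for z,r,col in((.046,.0295,(0,0,255)),(.046,.029,(255,0,255)),(.094,.029,(0,255,0))):
    pts=np.array([px(np.array([*B,z])+r*np.array([np.cos(a),np.sin(a),0]),c) for a in np.linspace(0,6.28,80)])
    cv2.polylines(o,[((pts-[200,20])*3+1).round().astype(int)],True,col,1)
cv2.imwrite('pics/fin.png',o)
for r in mark_of('crucible_mid',c): print(r['score'],w(r['centre'],c))
c=camera('scene'); save(c,'sc9.png'); cv2.imwrite('pics/sc9c.png',cv2.resize(c['frame'][100:230,180:340,::-1],None,fx=4,fy=4))
for q in ['crucible_mid','white_mid','copper_mid']:
    for r in mark_of(q,c)[:2]: print(q,r['score'],w(r['centre'],c).round(4))
E
```

```text
time_s: 13.15
eef_pos: [0.4889, -0.3364, 0.207]
tool_rot: [-3.078, -0.613, 0.003]
wrist_force: [0.2, -0.2, -0.1]
gripper_width: 0.0832
0.92 [ 0.46550997 -0.27907922  0.05719728]
crucible_mid 0.75 [ 0.5769 -0.0144  0.0402]
crucible_mid 0.71 [ 0.4618 -0.2778  0.0542]
white_mid 0.88 [0.4327 0.0133 0.0311]
copper_mid 0.75 [0.5854 0.1625 0.0354]
```

View pics/fin.png

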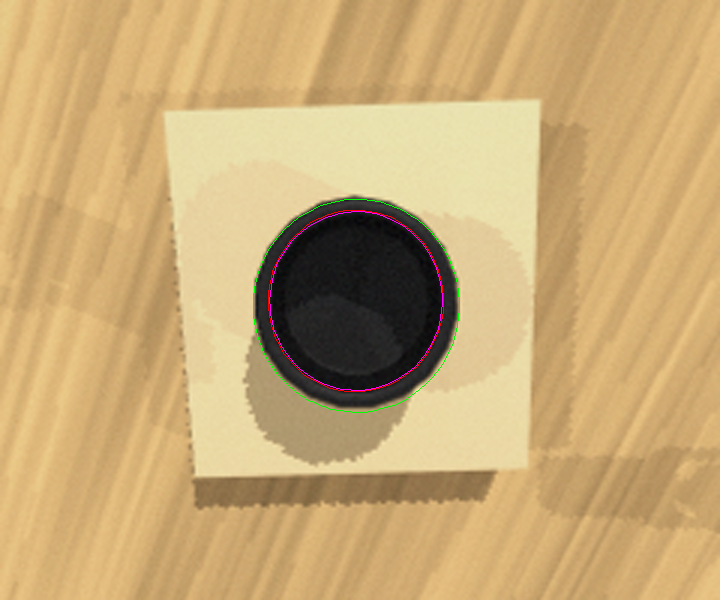

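View pics/sc9c.png

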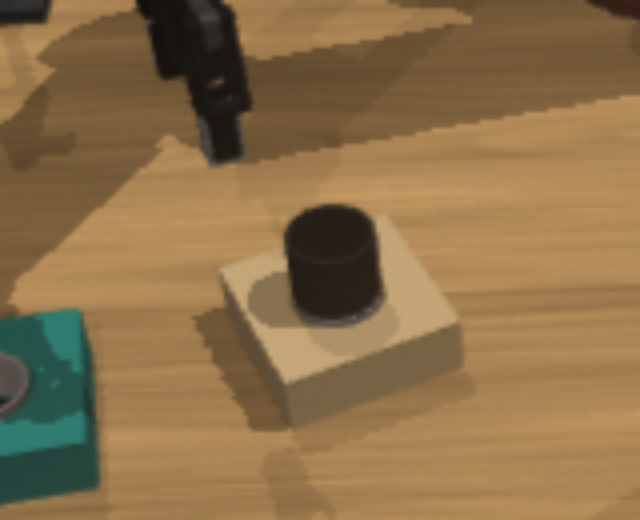

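The crucible stands upright with its shoulder on the collar. The predicted rim circle for the home position fits the picture, and the white and copper cups read where they were before.

```bash
python3 -c "
from plant import *
print(hand_in())"
```

```text
the job is handed in; nothing more can be done
None
```

The dark graphite crucible is in the cream stand's steel collar, upright and fully home, and I handed the job in at about 13.5 s of the 38 s. I gripped it across the band at 40 N, lined it up over the collar with the wrist camera, and lowered it in 1 mm steps. I then opened the gripper and backed the arm well clear.

**Final checks:**
- **Fully home:** contact came with the TCP at z = 0.0694, the height predicted for a seated crucible. The push on contact was about 9 N. The networks put its mid point at z of about 0.057 and 0.054, against 0.055 expected.
- **Upright and centred:** the rim circle predicted for the home position fits the wrist picture closely. The scene picture shows the band standing on the collar.
- **Bystanders:** the white crucible and copper cup read within 4 mm of their first positions, which is the networks' own error. The blue crucible and turquoise stand were not touched.

**Refused or off:**
- **Refused call:** one pendant call was refused because its rows left out "twist". Nothing moved, and I retyped it.
- **Sideways reading:** the networks placed the seated crucible about 3–4 mm to the side of the collar centre. That is within their stated error, and the rim circle fit does not show it.

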